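# Load the bench mixer and hold its run button

## Robot

A 6-joint arm with a two-finger parallel gripper is mounted at the origin on the work surface. World frame = base frame: x ahead of the robot, y to its left, z up, the work surface at z = 0. Lengths are in m, angles in degrees, forces in N, time in s.
With the tool pointing down it reaches from about 0.425 to 1.125 m from the base axis. Payload 14.9 kg.
Tool frame: the origin (TCP) lies midway between the tips of the shut fingers; the grasp point (between the pads) lies 19 mm behind it; z points along the fingers, y is the line along which they close (so a half turn about z gives the same grasp; the last joint's range is limited). The gripper opens to 91 mm and grips with 3 to 60 N. Pads are 32 mm wide; open, the fingers measure 118 mm over their backs; the gripper's body (76 mm by 178 mm) begins 60 mm behind the grasp point.
Start: joints at [-68.887, 21.709, 99.362, -0, 58.929, -1.908], TCP at [0.274, -0.644, 0.214] pointing down, gripper open.
Joint ranges: [-158.91, 158.91], [-42.39, 125.64], [0.06, 152.35], [-60.88, 240.88], [17.5, 164.5], [-176.32, 176.32]. Speed limits (degrees/s): [108.29, 108.29, 136.94, 180, 180, 180].

## Interface

Orientations are given as [roll, pitch, yaw] about the fixed x, y, z axes, in that order (R = Rz(yaw) Ry(pitch) Rx(roll)).
In Python, from cell import bot, optics, job, models gives the robot as it stands.
- The arm moves only by the tool send_rows, never from a script. Its argument "deltas" is a list of rows, each a list of 4 numbers: the shift along the tool's x, y, z each as a share of 500 mm, from -1 to 1, then the turn about the tool's z as a share of 2 pi rad, from -1 to 1. A call has 1 to 10 rows; each row is the pose to reach, as a shift and turn from the pose commanded when the call began, along the tool's axes at that moment, turning the shorter way round; what a row does not reach only later rows make up. A row lasts 1/10 s, in which the tool goes at most 50 mm and 8.59 degrees, less where a joint would pass 70% of its speed; a pose out of reach is approached as far as the arm can. A call with a number of a shift or a turn outside -1 to 1 is refused whole. A call with a gripper value outside its range is refused whole. "gripper" is the opening, from -1 (shut) to 1 (fully open), set as the call begins (left out, the last holds). The fingers move at their own pace and stop on an object; "force" is the grip in N (left out, the last holds). Time passes only in rows, so rows that repeat a pose let the fingers close. It gives the time, the measured TCP pose, the force, the opening and the grip force at its end, in the units of the state.
- bot.read_state(): the state, without advancing time (a new reading comes with each control period).
- optics.read_camera(name): name is "side" or "top"; returns a dict with "frame" (384x512x3 uint8, blue, green, red), "mtx" (3x3 intrinsics, pixels), "D" ([k1, k2, p1, p2, k3] as OpenCV has them; the pictures are not rectified), "view" (4x4, takes a point from world to camera coordinates). Camera axes: x right, y up, looking along -z (the intrinsics and any distortion apply to the point x, -y, -z); pixel columns grow to the right and rows downward; lengths in m; the calibration is good to about 2 mm. A picture is of the moment at which its call begins. There is no depth.
- job.hand_in(): hands the job in; it is judged then, once.
Trained networks look in a picture, given as the dict that the camera call returned (one of the last four; its "shot" number tells which), for a name from the list of things; names that differ only in an ending like _2 or _b are one class to them, and where a whole thing is asked for, a point or a joint stands for the part that bears it (a point fixed in the world has none). Each returns a list of dicts, best first, with "p" (0 to 1); they miss things now and then, are a little off and sometimes report something else, mostly with a low value. They report only what shows in the picture. A call takes as long as a camera call. They do not tell look-alikes from the thing itself.
- models.spot_in(label, picture): "centre" ([x, y, z] in m, in the coordinates of the camera as it stood for that picture, good to about 4 mm: the middle of the surface that is visible of it).
The state is a dict: "t": time; "joint_pos": joint angles; "joint_velocities": joint speeds; "tau": joint torques, N m; "tcp_pos": TCP position; "orientation": TCP orientation; "force": force on the tool from outside, world axes, zero at the start; "ft_torque": the same for the moment, N m; "width": finger opening in m; "finger_force": force on a finger pad.
Only numpy, scipy, OpenCV 4.12 (cv2) and the standard library are available. Lean on these libraries where they do the work, as an engineer would, in place of code of your own. Each camera call takes 0.05 s, during which the arm holds its last target. There are 200 camera calls.

## Task

Pour all six white grinding balls from the blue beaker into the steel bowl of the bench mixer and stand the empty beaker upright back on the bench. Then run the mixer: press the big green palm button on the yellow box half-way down (12 mm of its 24 mm travel, so that its top is level with the green band on the post beside it), never on to the bottom where it trips, and finish while still holding it there, at least two seconds. Leave the tube rack, the amber jar and the tip box where they stand.

Things in the scene. Friction and masses are not known exactly. Their poses are not given: they have to be found in the camera images.
- beaker_center (a point): Blue plastic beaker standing on the bench, open at the top, straight round wall: outer diameter 60 mm, wall 3 mm, height 85 mm, about 70 g plus the balls. This point is on its axis, half-way up (42.5 mm above its underside); z is the axis, towards the mouth. It has no handle and no spout and is the same all round.
- ball0_center (a point): White ceramic grinding ball, 16 mm diameter, about 13 g; starts lying in the beaker. This point is its centre.
- ball1_center (a point): White ceramic grinding ball, 16 mm diameter, about 13 g; starts lying in the beaker. This point is its centre.
- ball2_center (a point): White ceramic grinding ball, 16 mm diameter, about 13 g; starts lying in the beaker. This point is its centre.
- ball3_center (a point): White ceramic grinding ball, 16 mm diameter, about 13 g; starts lying in the beaker. This point is its centre.
- ball4_center (a point): White ceramic grinding ball, 16 mm diameter, about 13 g; starts lying in the beaker. This point is its centre.
- ball5_center (a point): White ceramic grinding ball, 16 mm diameter, about 13 g; starts lying in the beaker. This point is its centre.
- bowl_mouth (a point): Centre of the mouth of the mixer's open round steel bowl, level with its rim, 90 mm above the bench. The mouth is 148 mm across inside; the bowl narrows downward, its inner floor 67 mm below the rim. It is sunk in the middle of the white mixer housing, 190 (x) by 200 (y) by 48 mm high, fixed to the bench; z is up.
- palm_top (a point): Centre of the top face of the green palm button (mushroom head 52 mm across, its flat top 44 mm), 100 mm above the bench when released; it moves straight down with the button. The button is in the middle of a yellow box 110 by 110 by 50 mm fixed to the bench; x and y are the box's sides, z up.
- palm (a joint): Travel of the palm button in m: 0 released, growing as it is pressed down, 0.024 at the bottom stop. Spring loaded, springs back when let go: about 4 N to start it moving, 8.8 N at 12 mm, 13.6 N at the bottom. It runs between 8 and 16 mm and trips beyond 20 mm.
- post_band (a point): Middle of the green band (8 mm high, 84 to 92 mm above the bench) on the white gauge post, which is 8 mm thick, its top 105 mm above the bench, and stands on the yellow box 47 mm from the button's axis, on the box's +x side. The band shows where the button's top must be held; the red band lower down is below the button top's lowest point.
- tuberack_center (a point): Bystander: orange tube rack with white-capped tubes, 70 by 170 mm, 80 mm high over the caps, loose. This point is 30 mm above its underside, at its middle; y is its long side.
- reagent_center (a point): Bystander: amber jar with blue lid, 52 mm diameter, 85 mm high, loose. This point is half-way up; z is its axis.
- tipbox_center (a point): Bystander: white box of pipette tips with blue tray, 85 by 120 mm, 66 mm high, loose. This point is 27 mm above its underside, at its middle; y is its long side.
There are look-alikes about, which are no part of the job. What is shaped like the part that bears beaker_center but turquoise is not meant.

How it is judged:
By the outcome, as a careful person would: the job done as asked, in the order asked, and still so for the second after the job is handed in, while the arm keeps its last pose, push and grip.
It also fails if it takes over 72 s, if anything falls off the work surface, if the arm or the gripper's body presses on something with over 40 N, if the wrist force passes 120 N, or if a joint passes its speed limit or range.

## Working session

There is one attempt and no reset: what is moved stays moved. The work goes in short steps, Python scripts to look and compute and a tool call to move; the robot and the scene stay as the last step left them, time stands still between calls to the robot, and variables do not carry over. Pictures are saved under pics/ and viewed, at most 10 in all, crops included, and the job is handed in when it is done.

Besides the shell and the picture viewer there is one more tool, called after ">>>" in YAML: its name, and indented under it one key for each argument. send_rows: Moves the arm, as the interface text tells. Its arguments: {"type":"object","properties":{"deltas":{"type":"array","items":{"type":"array","items":{"type":"number"}}},"gripper":{"type":"number"},"force":{"type":"number"}},"required":["deltas"]}

```bash
mkdir -p pics; cat > h.py <<'E'
import numpy as np, cv2
from cell import bot, optics, job, models
def world(pic,c):
    return (np.linalg.inv(pic["view"])@np.r_[c,1])[:3]
def px(pic,w):
    c=(pic["view"]@np.r_[w,1])[:3]*[1,-1,-1]
    return cv2.projectPoints(c[None],np.zeros(3),np.zeros(3),pic["mtx"],np.array(pic["D"],float))[0].ravel().round(0)
def ray(pic,u,v,z):
    "world point at height z on the ray of a pixel"
    x,y=cv2.undistortPoints(np.array([[[u,v]]],float),pic["mtx"],np.array(pic["D"],float)).ravel()
    T=np.linalg.inv(pic["view"]); d=T[:3,:3]@[x,-y,-1]; o=T[:3,3]
    return o+d*(z-o[2])/d[2]
E
python3 - <<'E'
from h import *
np.set_printoptions(precision=3,suppress=True)
ps=[optics.read_camera(n) for n in("top","side")]
cv2.imwrite("pics/a.png",np.vstack([p["frame"] for p in ps])[:, :] if 0 else cv2.resize(np.hstack([p["frame"] for p in ps]),(800,300)))
for n,p in zip(("top","side"),ps): cv2.imwrite(f"pics/{n}0.png",p["frame"])
for n,p in zip(("top","side"),ps):
    print(n,"cam at",np.linalg.inv(p["view"])[:3,3])
    for l in "beaker_center ball0_center bowl_mouth palm_top palm post_band tuberack_center reagent_center tipbox_center".split():
        try:
            for r in models.spot_in(l,p)[:6]:
                w=world(p,r["centre"]); print(l,round(r["p"],2),w,px(p,w))
        except Exception as e: print(l,e)
print(bot.read_state())
E
```

```text
top cam at [0.532 0.025 1.141]
beaker_center 0.72 [0.483 0.289 0.048] [138. 241.]
beaker_center 0.69 [0.489 0.404 0.04 ] [ 93. 237.]
bowl_mouth 0.81 [0.517 0.046 0.042] [241. 229.]
palm_top 0.78 [ 0.48  -0.259  0.101] [374. 247.]
palm 0.95 [ 0.48  -0.257  0.102] [373. 247.]
post_band 0.84 [ 0.479 -0.247  0.05 ] [364. 247.]
post_band 0.35 [0.483 0.29  0.051] [137. 240.]
tuberack_center 0.79 [0.795 0.011 0.055] [257. 113.]
reagent_center 0.84 [ 0.743 -0.287  0.085] [384. 134.]
reagent_center 0.41 [0.726 0.267 0.055] [150. 139.]
tipbox_center 0.93 [0.727 0.264 0.054] [152. 139.]
side cam at [0.273 0.581 0.88 ]
beaker_center 0.9 [0.491 0.394 0.046] [226. 334.]
beaker_center 0.67 [0.487 0.275 0.058] [257. 291.]
ball0_center 0.64 [ 0.741 -0.278  0.052] [284. 124.]
ball0_center 0.21 [0.78  0.029 0.053] [220. 176.]
bowl_mouth 0.89 [0.514 0.056 0.05 ] [293. 223.]
palm_top 0.72 [ 0.477 -0.252  0.108] [356. 146.]
palm 0.56 [ 0.48  -0.254  0.104] [355. 146.]
palm 0.56 [0.489 0.275 0.056] [256. 291.]
post_band 0.74 [ 0.475 -0.241  0.054] [352. 161.]
tuberack_center 0.67 [0.779 0.031 0.055] [220. 177.]
reagent_center 0.86 [ 0.742 -0.278  0.055] [284. 124.]
tipbox_center 0.56 [0.714 0.282 0.053] [182. 249.]
{'t': 1.0, 'joint_pos': array([-68.886,  21.71 ,  99.364,   0.   ,  58.928,  -1.908]), 'joint_velocities': array([ 0.109,  0.062,  0.12 , -0.023,  0.022, -0.033]), 'tau': array([  0.001, -76.37 , -43.475,   0.065,   0.039,  -0.   ]), 'tcp_pos': array([ 0.274, -0.644,  0.214]), 'orientation': array([-179.999,   -0.   ,   23.021]), 'force': array([0.413, 0.172, 0.336]), 'ft_torque': array([-0.054,  0.039, -0.027]), 'finger_force': 0.0, 'width': 0.09116914916545579}
```

View pics/top0.png

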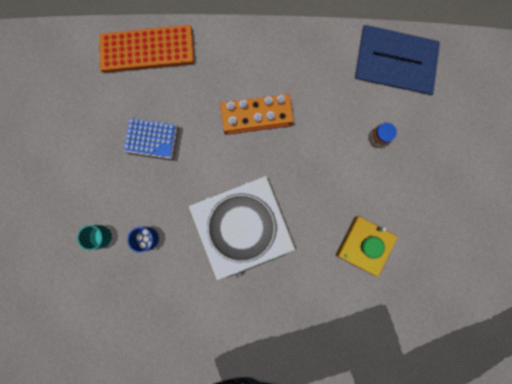

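View pics/side0.png

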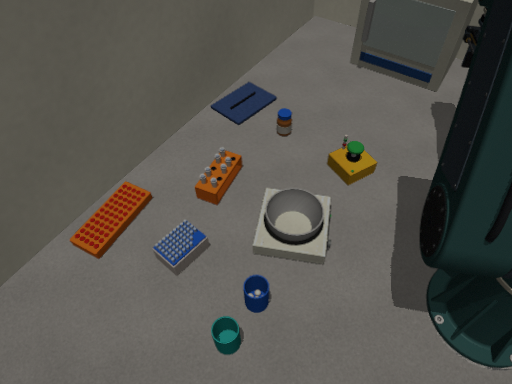

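```bash
cat > m.py <<'E'
from h import *
np.set_printoptions(precision=4,suppress=True)
ps={n:optics.read_camera(n) for n in("top","side")}
def circ(p,c,r):
    a=np.linspace(0,2*np.pi,60); return np.array([px(p,c+r*np.array([np.cos(t),np.sin(t),0])) for t in a])
from scipy.optimize import minimize
# beaker: blue mask vs. projected cylinder silhouette, both cameras, jointly
def hull(p,c):
    return cv2.convexHull(np.vstack([circ(p,np.r_[c,0.],.03),circ(p,np.r_[c,.085],.03)]).astype(np.int32))
g0=np.array([.485,.282]); masks={}
for n,p in ps.items():
    hsv=cv2.cvtColor(p["frame"],cv2.COLOR_BGR2HSV)
    m=cv2.inRange(hsv,(104,110,30),(130,255,255))
    k,lab,st,ce=cv2.connectedComponentsWithStats(m)
    u=px(p,np.r_[g0,.05]); i=min(range(1,k),key=lambda i:np.hypot(*(ce[i]-u)) if st[i,4]>60 else 1e9)
    m=(lab==i).astype(np.uint8); cs,_=cv2.findContours(m,0,2); hm=np.zeros_like(m); cv2.fillPoly(hm,[cv2.convexHull(np.vstack(cs))],1)
    masks[n]=hm; print(n,ce[i],st[i])
def cost(c,ns=("top","side")):
    e=0
    for n in ns:
        big=np.zeros((384,512),np.uint8); cv2.fillPoly(big,[hull(ps[n],c)],1); e+=(big!=masks[n]).sum()
    return e
def grid(c,ns):
    best=min(((cost(c+np.array([a,b])/1000,ns),a,b) for a in range(-14,15,2) for b in range(-14,15,2))); return best,c+np.array(best[1:])/1000
for ns in (("top",),("side",),("top","side")): print(ns,grid(g0,ns))
c=grid(g0,("top","side"))[1]
b=np.array([.515,.05,.09])
out=[]
for n,p in ps.items():
    im=cv2.resize(p["frame"],None,fx=4,fy=4,interpolation=cv2.INTER_CUBIC)
    cv2.polylines(im,[(hull(p,c)*4+2)],1,(0,255,255),1)
    for r,col in((.074,(0,0,255)),):
        cv2.polylines(im,[(circ(p,b,r)*4+2).astype(np.int32)],1,col,1)
    u0=(70,160) if n=="top" else (200,180); 
    out.append(cv2.resize(im[u0[1]*4:u0[1]*4+520 if n=="top" else u0[1]*4+740,u0[0]*4:u0[0]*4+920 if n=="top" else u0[0]*4+560],(460,260) if n=="top" else (340,449)))
h=np.zeros((449,800,3),np.uint8); h[:260,:460]=out[0]; h[:,460:]=out[1]; cv2.imwrite("pics/crop1.png",h)
E
python3 m.py
```

```text
top [141.5403 239.0284] [128 227  31  25 422]
side [256.1839 292.9251] [244 275  25  38 734]
('top',) ((np.int64(114), 4, -2), array([0.489, 0.28 ]))
('side',) ((np.int64(85), 4, -6), array([0.489, 0.276]))
('top', 'side') ((np.int64(211), 2, -4), array([0.487, 0.278]))
```

View pics/crop1.png

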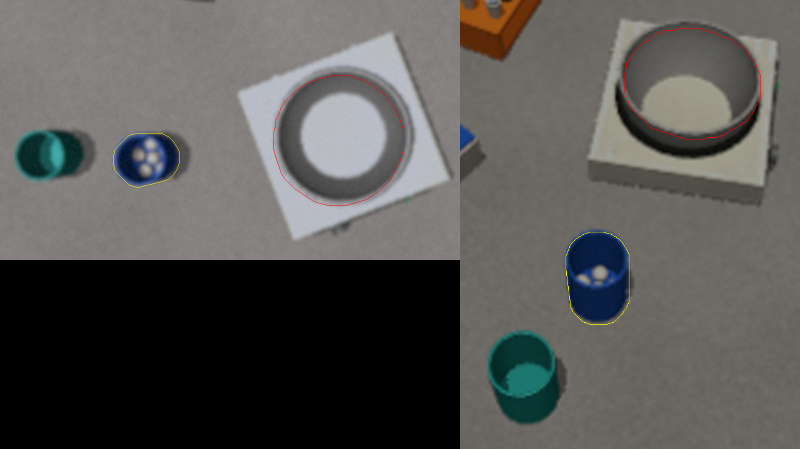

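>>> send_rows:
  deltas:
    - [0.8,-0.626,0.02,-0.186]
    - [0.8,-0.626,0.02,-0.186]
    - [0.8,-0.626,0.02,-0.186]
    - [0.8,-0.626,0.02,-0.186]
    - [0.8,-0.626,0.02,-0.186]
    - [0.8,-0.626,0.02,-0.186]
    - [0.8,-0.626,0.02,-0.186]
    - [0.8,-0.626,0.02,-0.186]
    - [0.8,-0.626,0.02,-0.186]
    - [0.8,-0.626,0.02,-0.186]
  gripper: 1
  force: 10

```text
t: 2.1
tcp_pos: [0.5164, -0.2049, 0.2044]
orientation: [180.0, 0.0, 90.0]
force: [0.8, -0.1, -0.2]
width: 0.0913
finger_force: 0.0
```

>>> send_rows:
  deltas:
    - [0.956,-0.064,0,0]
    - [0.956,-0.064,0,0]
    - [0.956,-0.064,0,0]
    - [0.956,-0.064,0,0]
    - [0.956,-0.064,0,0]
    - [0.956,-0.064,0,0]
    - [0.956,-0.064,0,0]
    - [0.956,-0.064,0,0]
    - [0.956,-0.064,0,0]
    - [0.956,-0.064,0,0]

```text
t: 3.1
tcp_pos: [0.4833, 0.2744, 0.2044]
orientation: [180.0, -0.0, 90.1]
force: [-0.0, 0.2, -0.0]
width: 0.0915
finger_force: 0.0
```

>>> send_rows:
  deltas:
    - [0,0,0.2,0]
    - [0,0,0.2,0]
    - [0,0,0.2,0]

```text
t: 3.4
tcp_pos: [0.4801, 0.2697, 0.0988]
orientation: [-179.5, 0.2, 90.0]
force: [-0.3, -0.9, 0.3]
width: 0.091
finger_force: 0.0
```

```bash
python3 - <<'E'
from h import *
np.set_printoptions(precision=4,suppress=True)
s=bot.read_state(); print(s["tcp_pos"],s["orientation"])
ps=[optics.read_camera(n) for n in("top","side")]
for p in ps:
    for r in models.spot_in("beaker_center",p)[:2]: print(r["p"],world(p,r["centre"]))
a=ps[0]["frame"][200:290,80:200]; b=ps[1]["frame"][230:350,190:350]
cv2.imwrite("pics/g1.png",np.hstack([cv2.resize(a,(400,300),interpolation=2),cv2.resize(b,(400,300),interpolation=2)]))
E
```

```text
[0.4801 0.2697 0.0988] [-179.5188    0.2451   90.0152]
0.68 [0.4849 0.2548 0.0463]
0.67 [0.49   0.3943 0.0446]
0.64 [0.4862 0.2789 0.0523]
```

View pics/g1.png

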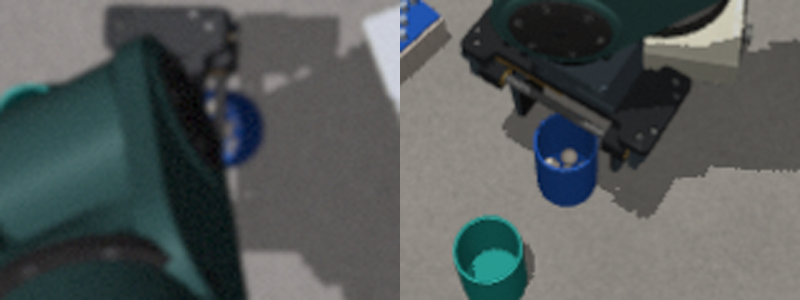

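>>> send_rows:
  deltas:
    - [0,0,0,0]
    - [0,0,0,0]

```text
t: 3.8
tcp_pos: [0.4847, 0.2716, 0.1059]
orientation: [179.9, -0.1, 90.0]
force: [-1.0, 0.5, 0.0]
width: 0.0911
finger_force: 0.0
```

>>> send_rows:
  deltas:
    - [0.012,0.005,0.05,0]
    - [0.012,0.005,0.1,0]
    - [0.012,0.005,0.148,0]
    - [0.012,0.005,0.148,0]
    - [0.012,0.005,0.148,0]

```text
t: 4.3
tcp_pos: [0.4866, 0.2773, 0.031]
orientation: [180.0, -0.0, 90.0]
force: [0.4, -0.1, 0.6]
width: 0.0914
finger_force: 0.0
```

>>> send_rows:
  deltas:
    - [0,0,0,0]
    - [0,0,0,0]
    - [0,0,0,0]
    - [0,0,0,0]
    - [0,0,0,0]
    - [0,0,0,0]
  gripper: -1
  force: 10

```text
t: 4.9
tcp_pos: [0.4866, 0.2774, 0.0306]
orientation: [180.0, -0.0, 90.0]
force: [-1.2, -1.7, 6.8]
width: 0.0602
finger_force: 10.0
```

>>> send_rows:
  deltas:
    - [0,0,-0.06,0]
    - [0,0,-0.12,0]
    - [-0.06,0.02,-0.16,0]
    - [-0.12,0.04,-0.16,0]
    - [-0.18,0.063,-0.16,0]
    - [-0.226,0.063,-0.16,0]
    - [-0.226,0.063,-0.16,0]
    - [-0.226,0.063,-0.16,0]

```text
t: 5.7
tcp_pos: [0.5176, 0.1641, 0.1101]
orientation: [-180.0, -0.0, 89.9]
force: [-0.4, -0.1, -2.2]
width: 0.06
finger_force: 10.0
```

```bash
python3 - <<'E'
from h import *
np.set_printoptions(precision=4,suppress=True)
s=bot.read_state(); print(s["tcp_pos"],s["force"],s["width"])
p=optics.read_camera("side"); 
im=p["frame"][120:320,200:400]; 
cv2.imwrite("pics/g2.png",cv2.resize(im,(600,600),interpolation=2))
for y in (.047+.077,.047-.077): print(px(p,[.518,y,.09]))
E
```

```text
[0.5176 0.1641 0.1101] [-0.3806 -0.127  -2.1763] 0.06002166000599756
[279. 232.]
[308. 193.]
```

View pics/g2.png

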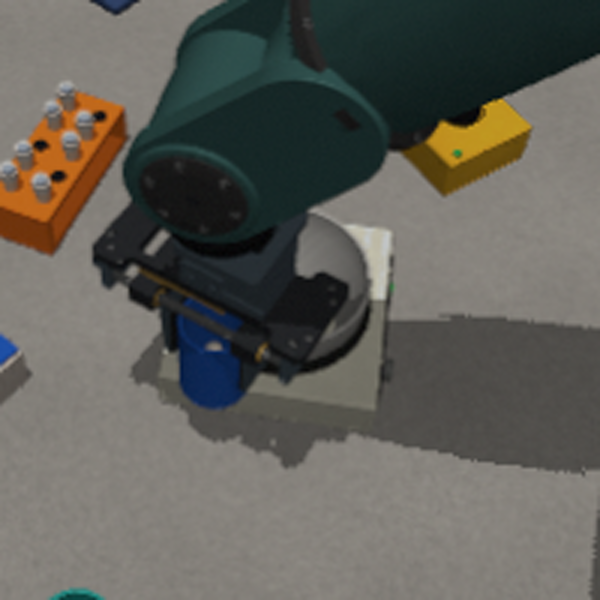

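>>> send_rows:
  deltas:
    - [-0.02,0,0.008,0]
    - [-0.026,0,0.003,0]
    - [-0.033,0,-0.001,0]
    - [-0.041,0,-0.005,0]
    - [-0.048,0,-0.008,0]
    - [-0.056,0,-0.011,0]
    - [-0.063,0,-0.013,0]
    - [-0.071,0,-0.014,0]
    - [-0.079,0,-0.014,0]
    - [-0.079,0,-0.014,0]
  force: 8

```text
t: 6.75
tcp_pos: [0.5179, 0.1243, 0.1172]
orientation: [180.0, -0.0, 90.0]
force: [1.9, 2.5, 0.6]
width: 0.0587
finger_force: 8.0
```

```bash
python3 - <<'E'
from h import *
np.set_printoptions(precision=4,suppress=True)
s=bot.read_state(); print(s["tcp_pos"],s["force"],s["width"])
p=optics.read_camera("side"); q=optics.read_camera("top")
im=p["frame"][170:290,220:340]; 
cv2.imwrite("pics/g3.png",np.hstack([cv2.resize(im,(400,400),interpolation=2),cv2.resize(q["frame"][170:290,160:280],(400,400),interpolation=2)]))
E
```

```text
[0.5179 0.1243 0.1172] [1.8621 2.4928 0.5972] 0.05867307039478538
```

View pics/g3.png

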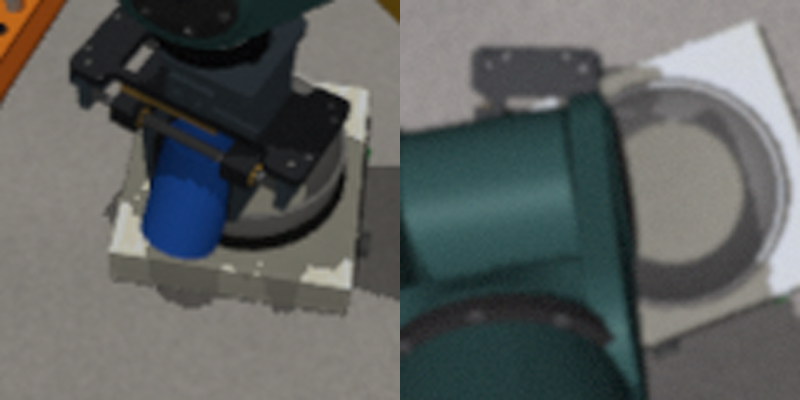

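```bash
cat > fit.py <<'E'
from h import *
from scipy.optimize import differential_evolution
np.set_printoptions(precision=4,suppress=True)
A=np.linspace(0,2*np.pi,40)
def pts(x,P,th,h,e):
    "cylinder rims; grip point P=(y,z) lies h above the underside, e ahead of the axis; tilt th towards -y"
    t=np.radians(th); ax=np.array([0,-np.sin(t),np.cos(t)]); n=np.array([0,-np.cos(t),-np.sin(t)]); ex=np.array([1,0,0])
    b=np.array([x,*P])-h*ax-e*n
    return np.vstack([b+k*ax+.03*(np.cos(a)*ex+np.sin(a)*n) for k in(0,.085) for a in A])
def proj(p,X):
    c=(X@p["view"][:3,:3].T+p["view"][:3,3])*[1,-1,-1]
    return cv2.projectPoints(c,np.zeros(3),np.zeros(3),p["mtx"],np.array(p["D"],float))[0].reshape(-1,2)
def fit(p,tcp,lo,hi,free=True):
    P=(tcp[1],tcp[2]+.019); hsv=cv2.cvtColor(p["frame"],cv2.COLOR_BGR2HSV)
    u=px(p,[tcp[0],*P]); yy,xx=np.mgrid[:384,:512]; near=np.hypot(xx-u[0],yy-u[1])<60
    blue=(cv2.inRange(hsv,(104,110,30),(130,255,255))>0)&near
    bg=(hsv[...,2]>90)&~blue
    def cost(q):
        m=np.zeros((384,512),np.uint8); cv2.fillPoly(m,[cv2.convexHull(np.round(proj(p,pts(tcp[0],P,*q))*16).astype(np.int32))],1,shift=4)
        return (blue&(m==0)).sum()+(bg&(m>0)).sum()+0.02*(m>0).sum()
    r=differential_evolution(cost,[(lo,hi),(.02,.075),(-.02,.02)],seed=1,maxiter=60,popsize=15)
    return r.x,r.fun,blue.sum()
if __name__=="__main__":
    import sys
    s=bot.read_state(); p=optics.read_camera("side")
    print(s["t"],s["tcp_pos"],s["force"],s["width"]); print(*fit(p,s["tcp_pos"],float(sys.argv[1]),float(sys.argv[2])))
E
python3 fit.py -10 100
```

```text
6.85 [0.5176 0.1246 0.117 ] [ 1.3512  1.5911 -0.3427] 0.05849292260718338
[14.7995  0.0447  0.0126] 24.42 783
```

>>> send_rows:
  deltas:
    - [0.03,0,0,0]
    - [0.07,0,-0.01,0]
    - [0.12,0,-0.01,0]
    - [0.17,0,-0.01,0]
    - [0.21,0,-0.01,0]
    - [0.21,0,0.05,0]
    - [0.21,0,0.11,0]
    - [0.21,0,0.16,0]
    - [0.21,0,0.16,0]

```text
t: 7.8
tcp_pos: [0.5156, 0.2298, 0.0343]
orientation: [-179.7, 0.1, 90.0]
force: [-1.0, -0.7, -0.7]
width: 0.0583
finger_force: 8.0
```

```bash
python3 fit.py -30 60
```

```text
7.8 [0.5156 0.2298 0.0343] [-0.9727 -0.7401 -0.6513] 0.058344982353479506
[13.5773  0.0431  0.014 ] 25.400000000000002 623
```

>>> send_rows:
  deltas:
    - [0,0,0.01,0]
    - [0,0,0.016,0]
    - [0,0,0.02,0]
    - [0,0,0.023,0]
    - [0,0,0.026,0]
    - [0,0,0.029,0]
  force: 5

```text
t: 8.45
tcp_pos: [0.5185, 0.2302, 0.024]
orientation: [179.9, -0.0, 90.0]
force: [-1.3, 1.0, 7.1]
width: 0.0584
finger_force: 5.0
```

```bash
python3 fit.py -30 60
```

```text
8.45 [0.5185 0.2302 0.024 ] [-1.2969  0.9523  7.1019] 0.05837733725594849
[20.1128  0.0373  0.0153] 23.88 601
```

>>> send_rows:
  deltas:
    - [0,0,0,0]
    - [0,0,0,0]
    - [0,0,0,0]
    - [0,0,0,0]
    - [0,0,0,0]
  gripper: 0.6

```text
t: 9.0
tcp_pos: [0.5178, 0.2297, 0.0226]
orientation: [180.0, -0.0, 90.0]
force: [0.0, 0.4, 0.2]
width: 0.0728
finger_force: 0.0
```

```bash
python3 fit.py -40 60
```

```text
9.0 [0.5178 0.2297 0.0226] [0.0353 0.4337 0.1787] 0.07283399229765522
[13.6142  0.0502  0.02  ] 122.36 685
```

```bash
cat > stand.py <<'E'
from fit import *
def stand(p,g,R=.03):
    hsv=cv2.cvtColor(p["frame"],cv2.COLOR_BGR2HSV); u=px(p,[*g,.04]); yy,xx=np.mgrid[:384,:512]
    blue=(cv2.inRange(hsv,(104,110,30),(130,255,255))>0)&(np.hypot(xx-u[0],yy-u[1])<50); bg=(hsv[...,2]>90)&~blue
    def cost(q):
        m=np.zeros((384,512),np.uint8); cv2.fillPoly(m,[cv2.convexHull(np.round(proj(p,pts(q[0],(q[1],0),0,0,0))*16).astype(np.int32))],1,shift=4)
        return (blue&(m==0)).sum()+(bg&(m>0)).sum()+0.02*(m>0).sum()
    r=differential_evolution(cost,[(g[0]-R,g[0]+R),(g[1]-R,g[1]+R)],seed=1,maxiter=50); return r.x,r.fun,blue.sum()
if __name__=="__main__":
    import sys
    p=optics.read_camera("side"); print(*stand(p,[float(a) for a in sys.argv[1:3]]))
    q=optics.read_camera("top")
    cv2.imwrite("pics/s%s.png"%p["shot"],np.hstack([cv2.resize(p["frame"][200:320,200:360],(400,300),interpolation=2),cv2.resize(q["frame"][180:300,80:240],(400,300),interpolation=2)])); print(p["shot"])
E
python3 stand.py .518 .25
```

```text
[0.519  0.2587] 73.1 685
14
```

>>> send_rows:
  deltas:
    - [0,0,-0.03,0]
    - [0,0,-0.07,0]
    - [0,0,-0.097,0]
    - [0.03,0,-0.097,0]
    - [0.058,0,-0.097,0]
    - [0.058,0,-0.097,0]
    - [0.058,0,-0.097,0]
  gripper: 0.9

```text
t: 9.85
tcp_pos: [0.5172, 0.2592, 0.0703]
orientation: [-179.9, 0.0, 90.0]
force: [-1.0, 0.1, -0.6]
width: 0.0866
finger_force: 0.0
```

>>> send_rows:
  deltas:
    - [0,0,0,0]
    - [0,0,0,0]
    - [0,0,0,0]
    - [0,0,0,0]
    - [0,0,0,0]
    - [0,0,0,0]
  gripper: -1
  force: 10

```text
t: 10.45
tcp_pos: [0.5177, 0.2586, 0.071]
orientation: [-180.0, 0.0, 90.0]
force: [-0.5, 0.6, -1.1]
width: 0.0583
finger_force: 10.0
```

```bash
python3 stand.py .518 .25
```

```text
[0.5195 0.2605] 63.22 582
16
```

View pics/s16.png

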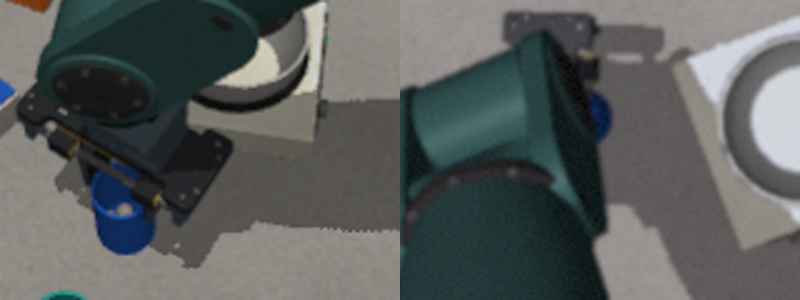

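>>> send_rows:
  deltas:
    - [0,0,-0.05,0]
    - [0,0,-0.11,0]
    - [-0.04,0,-0.15,0]
    - [-0.09,0,-0.15,0]
    - [-0.14,0,-0.15,0]
    - [-0.18,0,-0.15,0]
    - [-0.196,0,-0.15,0]
    - [-0.196,0,-0.15,0]

```text
t: 11.35
tcp_pos: [0.5178, 0.1602, 0.1461]
orientation: [-180.0, -0.0, 89.9]
force: [0.3, 1.0, -0.8]
width: 0.0587
finger_force: 10.0
```

```bash
sed -i 's/(.02,.075),(-.02,.02)/(.02,.09),(-.02,.02)/' fit.py; sed -i 's/tcp\[2\]+.019/tcp[2]+OFF/; s/^A=/OFF=.007; A=/' fit.py; python3 fit.py -20 60
```

```text
11.35 [0.5178 0.1602 0.1461] [ 0.329   1.0045 -0.8011] 0.05872985178611051
[1.1088 0.0742 0.0046] 25.68 766
```

>>> send_rows:
  deltas:
    - [-0.016,0,0.002,0]
    - [-0.028,0,-0.002,0]
    - [-0.039,0,-0.006,0]
    - [-0.05,0,-0.009,0]
    - [-0.062,0,-0.011,0]
    - [-0.074,0,-0.012,0]
    - [-0.086,0,-0.011,0]
    - [-0.086,0,-0.011,0]

```text
t: 12.2
tcp_pos: [0.5179, 0.1171, 0.1517]
orientation: [180.0, -0.0, 89.9]
force: [1.1, 0.5, -0.2]
width: 0.0582
finger_force: 10.0
```

```bash
python3 fit.py -20 80
```

```text
12.2 [0.5179 0.1171 0.1517] [ 1.0942  0.5167 -0.2291] 0.05820657778422335
[14.7648  0.075   0.013 ] 31.2 945
```

```bash
cat > prof.py <<'E'
from fit import *
import sys
s=bot.read_state(); p=optics.read_camera("side"); tcp=s["tcp_pos"]
P=(tcp[1],tcp[2]+OFF); hsv=cv2.cvtColor(p["frame"],cv2.COLOR_BGR2HSV)
u=px(p,[tcp[0],*P]); yy,xx=np.mgrid[:384,:512]; near=np.hypot(xx-u[0],yy-u[1])<60
blue=(cv2.inRange(hsv,(104,110,30),(130,255,255))>0)&near; bg=(hsv[...,2]>90)&~blue
def cost(q):
    m=np.zeros((384,512),np.uint8); cv2.fillPoly(m,[cv2.convexHull(np.round(proj(p,pts(tcp[0],P,*q))*16).astype(np.int32))],1,shift=4)
    return (blue&(m==0)).sum()+(bg&(m>0)).sum()+0.02*(m>0).sum()
for th in range(int(sys.argv[1]),int(sys.argv[2]),5):
    print(th,min((cost((th,h/1e3,e/1e3)),h,e) for h in range(55,90,2) for e in range(-16,20,2)))
im=cv2.resize(p["frame"],None,fx=6,fy=6,interpolation=2)
x0,y0=int(u[0]-50)*6,int(u[1]-40)*6
cv2.imwrite("pics/p%d.png"%p["shot"],im[y0:y0+540,x0:x0+600]); print(p["shot"])
E
python3 prof.py 0 50
```

```text
0 (np.float64(95.94), 75, 18)
5 (np.float64(57.42), 75, 18)
10 (np.float64(38.980000000000004), 77, 14)
15 (np.float64(44.6), 75, 12)
20 (np.float64(39.6), 77, 8)
25 (np.float64(49.92), 77, 2)
30 (np.float64(61.24), 75, 4)
35 (np.float64(75.86), 75, 4)
40 (np.float64(84.3), 77, -4)
45 (np.float64(98.02), 79, -14)
20
```

>>> send_rows:
  deltas:
    - [-0.009,0,-0.002,0]
    - [-0.02,0,-0.001,0]
    - [-0.033,0,0.002,0]
    - [-0.045,0,0.006,0]
    - [-0.056,0,0.01,0]
    - [-0.067,0,0.016,0]
    - [-0.077,0,0.022,0]
    - [-0.077,0,0.022,0]

```text
t: 13.1
tcp_pos: [0.5176, 0.0786, 0.1401]
orientation: [-180.0, 0.0, 89.9]
force: [0.6, -0.3, 1.4]
width: 0.0585
finger_force: 10.0
```

```bash
python3 prof.py 20 85; python3 -c "
from h import *; s=bot.read_state(); print(s['t'],s['tcp_pos'],s['force'])"; ls pics
```

```text
20 (np.float64(113.78), 75, 18)
25 (np.float64(98.16), 73, 18)
30 (np.float64(85.46000000000001), 77, 18)
35 (np.float64(68.24000000000001), 75, 18)
40 (np.float64(48.120000000000005), 75, 18)
45 (np.float64(44.879999999999995), 77, 16)
50 (np.float64(38.46), 79, 12)
55 (np.float64(35.7), 81, 8)
60 (np.float64(35.58), 83, 8)
65 (np.float64(43.28), 85, 2)
70 (np.float64(48.620000000000005), 81, 0)
75 (np.float64(64.06), 81, -2)
80 (np.float64(72.38), 79, -6)
21
13.15 [0.51760031 0.07885639 0.14030437] [ 0.8178048  -0.58611487  0.82333962]
a.png
crop1.png
g1.png
g2.png
g3.png
p20.png
p21.png
s14.png
s16.png
side0.png
top0.png
```

View pics/p21.png

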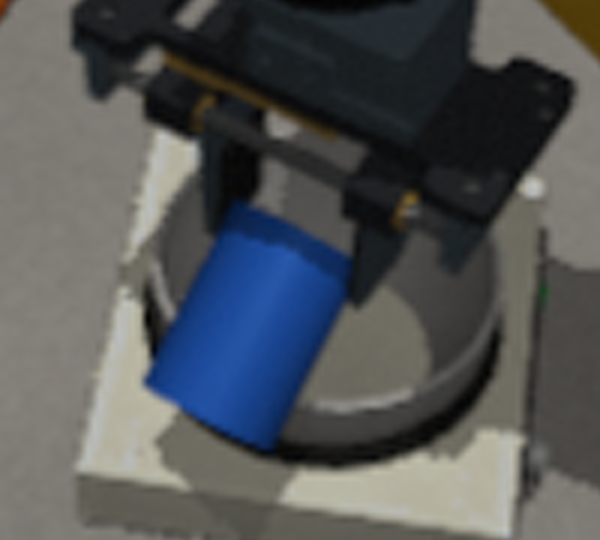

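>>> send_rows:
  deltas:
    - [-0.006,0,0.008,0]
    - [-0.011,0,0.017,0]
    - [-0.016,0,0.026,0]
    - [-0.021,0,0.035,0]
    - [-0.024,0,0.045,0]
    - [-0.027,0,0.054,0]
    - [-0.03,0,0.064,0]
    - [-0.032,0,0.073,0]
    - [-0.032,0,0.073,0]

```text
t: 14.05
tcp_pos: [0.5174, 0.0631, 0.1034]
orientation: [-180.0, -0.0, 90.0]
force: [0.5, -2.0, 0.2]
width: 0.0585
finger_force: 10.0
```

```bash
python3 prof.py 50 130; python3 -c "
from h import *; s=bot.read_state(); print(s['t'],s['tcp_pos'],s['force'],s['width'])
p=optics.read_camera('side')
for r in models.spot_in('ball0_center',p)[:8]: print(round(r['p'],2),world(p,r['centre']).round(3))"
```

```text
50 (np.float64(160.1), 69, 18)
55 (np.float64(161.16), 71, 18)
60 (np.float64(158.92000000000002), 73, 18)
65 (np.float64(122.98), 75, 18)
70 (np.float64(89.16), 79, 18)
75 (np.float64(63.56), 79, 18)
80 (np.float64(46.06), 81, 18)
85 (np.float64(41.1), 83, 16)
90 (np.float64(38.36), 83, 14)
95 (np.float64(36.86), 83, 10)
100 (np.float64(36.5), 83, 4)
105 (np.float64(47.0), 87, 2)
110 (np.float64(61.06), 89, 2)
115 (np.float64(88.36), 89, -2)
120 (np.float64(136.54), 85, -10)
125 (np.float64(174.82), 87, -12)
22
14.1 [0.51735339 0.06325579 0.10363272] [ 1.38910168 -0.40160305 -0.86910076] 0.05829357306661621
```

>>> send_rows:
  deltas:
    - [-0.001,0,0.009,0]
    - [-0.002,0,0.018,0]
    - [-0.003,0,0.027,0]
    - [-0.004,0,0.036,0]
    - [-0.004,0,0.044,0]
    - [-0.004,0,0.05,0]
    - [-0.004,0,0.05,0]
    - [-0.004,0,0.05,0]
    - [-0.004,0,0.05,0]
    - [-0.004,0,0.05,0]

```text
t: 15.2
tcp_pos: [0.5176, 0.0614, 0.0791]
orientation: [-180.0, -0.0, 90.0]
force: [-0.6, -1.2, -0.3]
width: 0.0583
finger_force: 10.0
```

```bash
python3 prof.py 80 145; python3 -c "
from h import *; s=bot.read_state(); print(s['t'],s['tcp_pos'],s['force'],s['width'])
p=optics.read_camera('side')
for r in models.spot_in('ball0_center',p)[:8]: print(round(r['p'],2),world(p,r['centre']).round(3))"; ls pics|grep p2
```

```text
80 (np.float64(117.82), 67, 18)
85 (np.float64(106.02), 71, 18)
90 (np.float64(90.2), 75, 18)
95 (np.float64(77.08), 71, 18)
100 (np.float64(61.44), 77, 18)
105 (np.float64(48.480000000000004), 77, 18)
110 (np.float64(36.44), 83, 18)
115 (np.float64(27.900000000000002), 85, 16)
120 (np.float64(24.06), 85, 8)
125 (np.float64(25.46), 87, 4)
130 (np.float64(44.76), 89, -2)
135 (np.float64(75.84), 89, -6)
140 (np.float64(121.28), 89, -10)
24
15.25 [0.51761804 0.0613262  0.07913021] [-1.01817381 -0.51162221 -0.73108296] 0.05808874400674367
0.25 [ 0.469 -0.252  0.103]
p20.png
p21.png
p22.png
p24.png
```

View pics/p24.png

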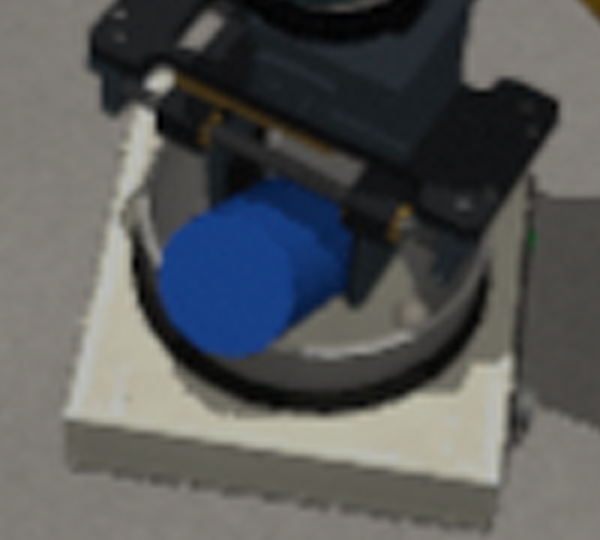

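>>> send_rows:
  deltas:
    - [0,0,0,0]
    - [0,0,0,0]
    - [0.005,0,-0.05,0]
    - [0.015,0,-0.1,0]
    - [0.03,0,-0.15,0]
    - [0.03,0,-0.15,0]
    - [0.03,0,-0.15,0]
    - [0.03,0,-0.15,0]
  force: 3

```text
t: 16.15
tcp_pos: [0.5171, 0.076, 0.1531]
orientation: [-179.9, 0.0, 90.0]
force: [0.7, 0.0, -1.1]
width: 0.0585
finger_force: 3.0
```

```bash
python3 prof.py 10 140; python3 -c "
from h import *; s=bot.read_state(); print(s['t'],s['tcp_pos'],s['force'],s['width'])
p=optics.read_camera('side')
for r in models.spot_in('ball0_center',p)[:8]: print(round(r['p'],2),world(p,r['centre']).round(3))"; ls pics|grep p2
```

```text
10 (np.float64(381.48), 55, 18)
15 (np.float64(384.7), 55, 18)
20 (np.float64(355.78), 55, 18)
25 (np.float64(343.06), 55, 18)
30 (np.float64(327.96), 57, 18)
35 (np.float64(309.06), 55, 18)
40 (np.float64(293.66), 55, 18)
45 (np.float64(271.36), 55, 18)
50 (np.float64(247.32), 55, 18)
55 (np.float64(240.06), 59, 18)
60 (np.float64(228.42000000000002), 61, 18)
65 (np.float64(211.1), 67, 18)
70 (np.float64(201.02), 67, 18)
75 (np.float64(187.84), 65, 18)
80 (np.float64(168.46), 71, 18)
85 (np.float64(144.64), 71, 18)
90 (np.float64(125.06), 77, 18)
95 (np.float64(99.74000000000001), 75, 18)
100 (np.float64(73.96000000000001), 81, 18)
105 (np.float64(59.14), 83, 14)
110 (np.float64(45.54), 83, 10)
115 (np.float64(39.92), 87, 8)
120 (np.float64(47.260000000000005), 87, 2)
125 (np.float64(83.53999999999999), 89, -2)
130 (np.float64(128.7), 83, -6)
135 (np.float64(187.26), 85, -8)
26
16.2 [0.51703134 0.07599466 0.15298745] [-0.08701163 -1.16311203 -0.60047247] 0.05849209854088471
p20.png
p21.png
p22.png
p24.png
p26.png
```

>>> send_rows:
  deltas:
    - [0.06,0,0,0]
    - [0.13,0,0,0]
    - [0.2,0,0.02,0]
    - [0.27,0,0.08,0]
    - [0.278,0,0.16,0]
    - [0.278,0,0.22,0]
    - [0.278,0,0.254,0]
    - [0.278,0,0.254,0]
    - [0.278,0,0.26,0]
    - [0.278,0,0.264,0]
  force: 5

```text
t: 17.3
tcp_pos: [0.5184, 0.2153, 0.0229]
orientation: [179.9, -0.0, 90.0]
force: [0.2, -0.1, -1.7]
width: 0.0584
finger_force: 5.0
```

```bash
python3 prof.py 80 130; python3 - <<'E'
from h import *
s=bot.read_state(); print(s['t'],s['tcp_pos'],s['force'],s['width'])
p=optics.read_camera('top'); f=p["frame"]
# balls in the bowl: compare bowl floor with smooth background
c=px(p,[.518,.043,.03]); print(c)
g=cv2.cvtColor(f,cv2.COLOR_BGR2GRAY)[int(c[1])-40:int(c[1])+40,int(c[0])-40:int(c[0])+40]
cv2.imwrite("pics/bowl.png",cv2.resize(f[int(c[1])-40:int(c[1])+40,int(c[0])-50:int(c[0])+50],(800,600)[:2] and (750,600),interpolation=2))
E
```

```text
80 (np.float64(71.1), 75, 18)
85 (np.float64(56.379999999999995), 77, 18)
90 (np.float64(47.64), 77, 16)
95 (np.float64(41.96), 79, 16)
100 (np.float64(38.84), 77, 12)
105 (np.float64(36.84), 79, 8)
110 (np.float64(34.400000000000006), 81, 8)
115 (np.float64(38.84), 79, 2)
120 (np.float64(38.400000000000006), 79, -2)
125 (np.float64(53.980000000000004), 79, -8)
28
17.35 [0.51829734 0.21530597 0.02268728] [-0.41343196 -0.04986339 -0.96997162] 0.058221453789783564
[242. 228.]
```

>>> send_rows:
  deltas:
    - [0,0,0,0]
    - [0,0,0,0]
    - [0,0,0,0]
    - [0,0,0,0]
    - [0,0,0,0]
  gripper: 0.5

```text
t: 17.9
tcp_pos: [0.5177, 0.2152, 0.0221]
orientation: [180.0, -0.0, 90.0]
force: [0.1, -0.2, -0.2]
width: 0.0682
finger_force: 0.0
```

```bash
cat > lie.py <<'E'
from fit import *
# lying beaker: axis height 30, mouth towards yaw a from -y; unknown x,y of the middle and a
def model(x,y,a):
    d=np.array([np.sin(a),-np.cos(a),0]); n=np.array([np.cos(a),np.sin(a),0]); c=np.array([x,y,.03])
    return np.vstack([c+k*d+.03*(np.cos(t)*n+np.sin(t)*np.array([0,0,1])) for k in(-.0425,.0425) for t in A])
def lie(ps,g):
    D=[]
    for p in ps:
        hsv=cv2.cvtColor(p["frame"],cv2.COLOR_BGR2HSV); u=px(p,[*g,.03]); yy,xx=np.mgrid[:384,:512]
        blue=(cv2.inRange(hsv,(104,110,30),(130,255,255))>0)&(np.hypot(xx-u[0],yy-u[1])<55); D.append((p,blue,(hsv[...,2]>90)&~blue))
    def cost(q):
        e=0
        for p,blue,bg in D:
            m=np.zeros((384,512),np.uint8); cv2.fillPoly(m,[cv2.convexHull(np.round(proj(p,model(*q))*16).astype(np.int32))],1,shift=4)
            e+=(blue&(m==0)).sum()+(bg&(m>0)).sum()+0.02*(m>0).sum()
        return e
    r=differential_evolution(cost,[(g[0]-.03,g[0]+.03),(g[1]-.04,g[1]+.04),(-.5,.5)],seed=1,maxiter=60); return r.x,r.fun,[d[1].sum() for d in D]
if __name__=="__main__":
    p=optics.read_camera("side"); s=bot.read_state(); print(s["t"],s["tcp_pos"],s["width"]); print(*lie([p],(.518,.25)))
E
python3 lie.py
```

```text
17.95 [0.5177 0.2152 0.0221] 0.06834669434748177
[0.5129 0.2596 0.0071] 25.3 [np.int64(914)]
```

>>> send_rows:
  deltas:
    - [0,-0.004,0,0]
    - [0.03,-0.008,0,0]
    - [0.07,-0.008,0,0]
    - [0.11,-0.008,0,0]
    - [0.124,-0.008,0,0]
    - [0.124,-0.008,0,0]
  gripper: 0.75

```text
t: 18.55
tcp_pos: [0.5136, 0.2783, 0.0221]
orientation: [180.0, -0.0, 90.1]
force: [-0.1, -0.1, 0.5]
width: 0.0797
finger_force: 0.0
```

>>> send_rows:
  deltas:
    - [0,0,0,0]
    - [0,0,0,0]
    - [0,0,0,0]
    - [0,0,0,0]
    - [0,0,0,0]
  gripper: -1
  force: 10

```text
t: 19.05
tcp_pos: [0.5138, 0.277, 0.0221]
orientation: [-180.0, 0.0, 90.0]
force: [-0.2, 0.6, -1.1]
width: 0.0607
finger_force: 9.9
```

```bash
python3 lie.py
```

```text
19.1 [0.5138 0.277  0.0221] 0.06064749407063536
[ 0.5149  0.26   -0.0269] 22.2 [np.int64(361)]
```

>>> send_rows:
  deltas:
    - [0,0,-0.08,0]
    - [0,0,-0.16,0]
    - [-0.05,0.008,-0.216,0]
    - [-0.12,0.008,-0.216,0]
    - [-0.2,0.008,-0.216,0]
    - [-0.236,0.008,-0.216,0]
    - [-0.236,0.008,-0.216,0]
    - [-0.236,0.008,-0.214,0]

```text
t: 19.9
tcp_pos: [0.518, 0.1593, 0.1293]
orientation: [180.0, -0.0, 89.9]
force: [-0.3, -0.2, -1.0]
width: 0.0606
finger_force: 9.9
```

```bash
sed -i 's/range(55,90,2)/range(*map(int,sys.argv[3:5] if len(sys.argv)>3 else (55,90)),2)/' prof.py; python3 prof.py 70 110 15 40; python3 -c "
from h import *; s=bot.read_state(); print(s['t'],s['tcp_pos'],s['force'],s['width'])"
```

```text
70 (np.float64(39.36), 33, 18)
75 (np.float64(34.18), 31, 4)
80 (np.float64(31.22), 31, 12)
85 (np.float64(27.78), 29, 8)
90 (np.float64(29.5), 27, 6)
95 (np.float64(26.54), 27, 6)
100 (np.float64(29.06), 25, 2)
105 (np.float64(33.36), 25, 2)
32
19.95 [0.51784803 0.15978006 0.12900877] [-0.418445    0.49955301 -0.45423691] 0.060998197506400696
```

>>> send_rows:
  deltas:
    - [0,0,0.028,0]
    - [0.006,0,0.042,0]
    - [0.012,0,0.053,0]
    - [0.016,0,0.067,0]
    - [0.019,0,0.08,0]
    - [0.02,0,0.093,0]
    - [0.019,0,0.106,0]
    - [0.018,0,0.114,0]
    - [0.018,0,0.114,0]

```text
t: 20.85
tcp_pos: [0.5176, 0.1681, 0.0716]
orientation: [-180.0, 0.0, 90.0]
force: [0.4, 1.8, 0.5]
width: 0.0582
finger_force: 10.0
```

```bash
python3 prof.py 0 100 10 45; python3 -c "
from h import *; s=bot.read_state(); print(s['t'],s['tcp_pos'],s['force'],s['width'])"
```

```text
0 (np.float64(26.68), 12, 10)
5 (np.float64(27.28), 10, 8)
10 (np.float64(25.02), 12, 8)
15 (np.float64(25.32), 16, 6)
20 (np.float64(24.42), 16, 8)
25 (np.float64(22.72), 20, 4)
30 (np.float64(24.36), 22, 4)
35 (np.float64(25.8), 20, 10)
40 (np.float64(23.44), 26, 0)
45 (np.float64(24.96), 26, 6)
50 (np.float64(25.3), 28, 6)
55 (np.float64(25.14), 30, 10)
60 (np.float64(25.8), 34, 8)
65 (np.float64(26.88), 36, 12)
70 (np.float64(28.88), 36, 6)
75 (np.float64(31.5), 34, 14)
80 (np.float64(31.84), 32, 4)
85 (np.float64(36.8), 32, 10)
90 (np.float64(36.019999999999996), 30, 8)
95 (np.float64(36.8), 30, 6)
33
20.9 [0.51750526 0.1680838  0.07179772] [1.59060573 3.89956608 0.8951282 ] 0.058430569176536135
```

>>> send_rows:
  deltas:
    - [0.03,0,-0.01,0]
    - [0.08,0,-0.01,0]
    - [0.13,0,0,0]
    - [0.16,0,0.03,0]
    - [0.16,0,0.06,0]
    - [0.16,0,0.06,0]
    - [0.16,0,0.06,0]

```text
t: 21.6
tcp_pos: [0.5173, 0.2478, 0.042]
orientation: [-179.9, 0.0, 90.0]
force: [-0.5, 0.7, 0.3]
width: 0.0587
finger_force: 10.0
```

```bash
python3 prof.py -10 80 10 45; python3 -c "
from h import *; s=bot.read_state(); print(s['t'],s['tcp_pos'],s['force'],s['width'])
p=optics.read_camera('side'); q=optics.read_camera('top')
cv2.imwrite('pics/c.png',np.hstack([cv2.resize(p['frame'][170:320,200:350],(400,400),interpolation=2),cv2.resize(q['frame'][180:280,190:290],(400,400),interpolation=2)]))"
```

```text
-10 (np.float64(31.06), 36, 8)
-5 (np.float64(30.76), 10, 8)
0 (np.float64(32.620000000000005), 12, 6)
5 (np.float64(31.38), 10, 8)
10 (np.float64(27.88), 18, 4)
15 (np.float64(26.580000000000002), 14, 8)
20 (np.float64(25.88), 18, 6)
25 (np.float64(25.38), 20, 4)
30 (np.float64(26.32), 20, 6)
35 (np.float64(27.580000000000002), 22, 4)
40 (np.float64(29.22), 24, 2)
45 (np.float64(32.06), 24, 6)
50 (np.float64(34.1), 26, 6)
55 (np.float64(39.019999999999996), 28, 4)
60 (np.float64(41.58), 32, 0)
65 (np.float64(43.36), 32, 4)
70 (np.float64(47.94), 36, 2)
75 (np.float64(47.86), 34, 6)
34
21.65 [0.51770753 0.24778026 0.04238125] [ 0.45491407 -0.47922624 -0.91372084] 0.05834287013631016
```

View pics/c.png

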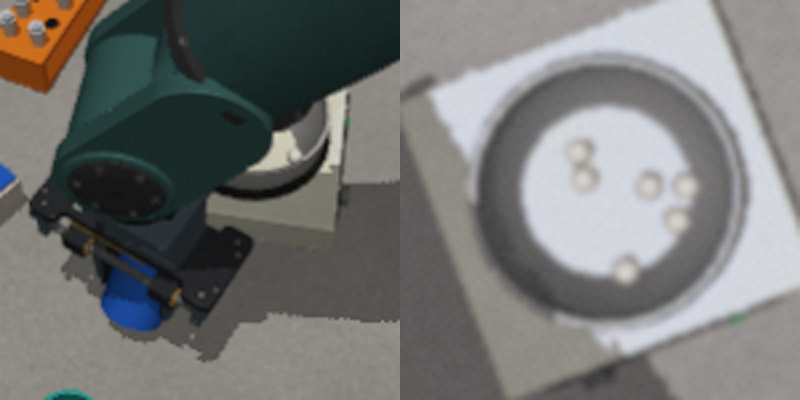

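>>> send_rows:
  deltas:
    - [0,0,0.024,0]
    - [0,0,0.034,0]
    - [0,0,0.04,0]
    - [0,0,0.045,0]
    - [0,0,0.05,0]
    - [0,0,0.054,0]
    - [0,0,0.056,0]
  force: 5

```text
t: 22.45
tcp_pos: [0.519, 0.2485, 0.0142]
orientation: [179.9, -0.0, 90.0]
force: [3.1, 0.7, 6.8]
width: 0.0584
finger_force: 5.0
```

```bash
python3 prof.py -20 50 6 35; python3 -c "
from h import *; s=bot.read_state(); print(s['t'],s['tcp_pos'],s['force'],s['width'])"
```

```text
-20 (np.float64(36.480000000000004), 34, 2)
-15 (np.float64(29.36), 12, 4)
-10 (np.float64(27.98), 12, 6)
-5 (np.float64(31.96), 6, 6)
0 (np.float64(34.019999999999996), 6, 6)
5 (np.float64(34.78), 6, 8)
10 (np.float64(35.22), 8, 8)
15 (np.float64(36.879999999999995), 8, 8)
20 (np.float64(30.64), 6, 8)
25 (np.float64(29.88), 6, 10)
30 (np.float64(23.1), 6, 14)
35 (np.float64(25.16), 8, 16)
40 (np.float64(27.8), 10, 16)
45 (np.float64(32.14), 14, 16)
37
22.5 [0.51894182 0.24848278 0.01415829] [3.09325975 0.77965648 5.04443115] 0.05860463268239237
```

>>> send_rows:
  deltas:
    - [0,0,0,0]
    - [0,0,0,0]
    - [0,0,0,0]
    - [0,0,0,0]
    - [0,0,0,0]
    - [0,0,0,0]
  gripper: 0.45

```text
t: 23.1
tcp_pos: [0.5177, 0.2482, 0.014]
orientation: [-180.0, 0.0, 90.0]
force: [-0.6, 0.1, -0.5]
width: 0.0659
finger_force: 0.0
```

```bash
python3 stand.py .518 .255; python3 lie.py
```

```text
[0.5207 0.2715] 35.36 659
38
23.25 [0.5178 0.2482 0.0141] 0.06614360747137103
[0.5275 0.2591 0.4885] 92.53999999999999 [np.int64(658)]
```

>>> send_rows:
  deltas:
    - [0,0,0,0]
    - [0,0,0,0]
    - [0,0,-0.03,0]
    - [0,0,-0.1,0]
    - [0,0,-0.2,0]
    - [0,0,-0.3,0]
    - [0,0,-0.36,0]
    - [-0.05,0,-0.36,0]
    - [-0.15,0,-0.36,0]
  gripper: 1

```text
t: 24.15
tcp_pos: [0.5185, 0.1743, 0.1967]
orientation: [179.8, -0.1, 90.2]
force: [1.4, -0.5, 0.4]
width: 0.0914
finger_force: 0.0
```

```bash
python3 stand.py .52 .27; python3 - <<'E'
from h import *
np.set_printoptions(precision=4,suppress=True)
for n in("top","side"):
    p=optics.read_camera(n); hsv=cv2.cvtColor(p["frame"],cv2.COLOR_BGR2HSV)
    u=px(p,[.48,-.255,.1]); m=cv2.inRange(hsv,(50,100,40),(75,255,255))
    k,lab,st,ce=cv2.connectedComponentsWithStats(m)
    for i in range(1,k):
        if np.hypot(*(ce[i]-u))<25: print(n,u,ce[i],st[i],ray(p,*ce[i],.096))
    for l in("palm_top","post_band","beaker_center"):
        for r in models.spot_in(l,p)[:2]: print(n,l,round(r["p"],2),world(p,r["centre"]))
E
```

```text
[0.5202 0.2721] 79.32 785
41
top [372. 247.] [372.7131 246.9304] [362 237  22  21 359] [ 0.4807 -0.2568  0.096 ]
top palm_top 0.92 [ 0.4805 -0.2585  0.1004]
top post_band 0.82 [ 0.4817 -0.2465  0.0508]
top beaker_center 0.95 [0.4863 0.4089 0.0451]
side [355. 147.] [355.1966 147.2022] [348 141  16  14 178] [ 0.4809 -0.2592  0.096 ]
side [355. 147.] [352.  170.5] [352 170   1   2   2] [ 0.4496 -0.1652  0.096 ]
side palm_top 0.54 [ 0.478  -0.2501  0.1044]
side post_band 0.79 [ 0.4754 -0.2369  0.0546]
side beaker_center 0.68 [0.4935 0.3949 0.0476]
side beaker_center 0.58 [0.5215 0.2708 0.0493]
```

>>> send_rows:
  deltas:
    - [-0.862,-0.074,0,0]
    - [-0.862,-0.074,0,0]
    - [-0.862,-0.074,0,0]
    - [-0.862,-0.074,0,0]
    - [-0.862,-0.074,0,0]
    - [-0.862,-0.074,0,0]
    - [-0.862,-0.074,0,0]
    - [-0.862,-0.074,0,0]
    - [-0.862,-0.074,0,0]
    - [-0.862,-0.074,0,0]
  gripper: -1
  force: 20

```text
t: 25.65
tcp_pos: [0.4806, -0.2607, 0.1941]
orientation: [180.0, 0.0, 89.8]
force: [0.3, 0.4, 0.3]
width: 0.0138
finger_force: 0.0
```

```bash
python3 stand.py .52 .27; python3 - <<'E'
from lie import *
from stand import stand
ps=[optics.read_camera(n) for n in("top","side")]
s=bot.read_state(); print(s["tcp_pos"],s["width"])
for p in ps:
    print("stand",*stand(p,(.52,.27))); print("lie",*lie([p],(.52,.27)))
    hsv=cv2.cvtColor(p["frame"],cv2.COLOR_BGR2HSV); m=np.zeros((384,512),np.uint8)
    cv2.fillPoly(m,[cv2.convexHull(np.round(proj(p,pts(.52,(.272,0),0,0,0))).astype(np.int32))],1)
    b=cv2.inRange(hsv,(104,110,30),(130,255,255))>0; print("in hull not blue",((m>0)&~b).sum(),"hull",m.sum())
    ys,xs=np.where((m>0)&~b); print(np.c_[xs,ys][::6].tolist(), p["frame"][ys,xs][::6].tolist()[:8])
E
```

```text
[0.5188 0.2742] 63.36 785
45
[ 0.4807 -0.2567  0.1939] 0.00041301323379482063
stand [0.5195 0.2736] 59.36 615
lie [ 0.517   0.2676 -0.063 ] 289.88 [np.int64(615)]
in hull not blue 137 hull 740
[[139, 212], [145, 212], [139, 213], [145, 213], [151, 213], [146, 214], [152, 214], [150, 215], [156, 215], [158, 216], [159, 217], [157, 219], [160, 220], [159, 222], [161, 223], [161, 225], [161, 227], [159, 229], [158, 231], [157, 233], [154, 235], [154, 236], [153, 237]] [[141, 135, 136], [133, 132, 136], [148, 121, 115], [126, 108, 108], [128, 128, 131], [128, 87, 74], [110, 107, 109], [78, 61, 56]]
stand [0.5188 0.2742] 63.36 786
lie [0.5279 0.2635 0.4968] 256.46 [np.int64(786)]
in hull not blue 93 hull 879
[[245, 266], [242, 267], [248, 267], [241, 268], [239, 269], [255, 270], [257, 272], [258, 274], [259, 277], [259, 280], [258, 283], [259, 287], [259, 290], [235, 294], [258, 297], [254, 302]] [[103, 108, 111], [108, 102, 101], [110, 94, 89], [122, 90, 82], [122, 86, 74], [107, 107, 107], [105, 109, 113], [105, 110, 113]]
```

>>> send_rows:
  deltas:
    - [-0.002,0,0.06,0]
    - [-0.002,0,0.12,0]
    - [-0.002,0,0.16,0]
    - [-0.002,0,0.176,0]
    - [-0.002,0,0.176,0]
    - [-0.002,0,0.176,0]
    - [-0.002,0,0.176,0]

```text
t: 26.55
tcp_pos: [0.4813, -0.2589, 0.1073]
orientation: [179.9, 0.1, 90.0]
force: [0.1, 0.5, 0.0]
width: 0.0005
finger_force: 0.0
```

>>> send_rows:
  deltas:
    - [0,0,0.008,0]
    - [0,0,0.014,0]
    - [0,0,0.019,0]
    - [0,0,0.024,0]
    - [0,0,0.028,0]
    - [0,0,0.031,0]
    - [0,0,0.034,0]
    - [0,0,0.034,0]
    - [0,0,0.034,0]

```text
t: 27.45
tcp_pos: [0.4809, -0.2589, 0.0893]
orientation: [180.0, 0.0, 90.0]
force: [-0.6, 1.6, 7.3]
width: 0.0002
finger_force: 3.9
```

>>> send_rows:
  deltas:
    - [0,0,0.001,0]
    - [0,0,0.002,0]
    - [0,0,0.0026,0]
    - [0,0,0.0026,0]
    - [0,0,0.0026,0]
    - [0,0,0.0026,0]
    - [0,0,0.0026,0]
    - [0,0,0.0026,0]
    - [0,0,0.0026,0]
    - [0,0,0.0026,0]

```text
t: 28.45
tcp_pos: [0.481, -0.259, 0.0881]
orientation: [180.0, 0.0, 90.0]
force: [-0.7, 1.4, 8.5]
width: 0.0006
finger_force: 4.1
```

```bash
python3 - <<'E'
from h import *
a=[]
for i in range(8):
    p=optics.read_camera("side" if i%2 else "top"); s=bot.read_state(); a.append([s["tcp_pos"][2]*1000,s["force"][2]])
print(np.mean(a,0),np.std(a,0),s["t"])
E
```

```text
[88.12246854  8.00395677] [0.01258302 0.4428534 ] 28.85
```

>>> send_rows:
  deltas:
    - [0,0,0.0006,0]
    - [0,0,0.0006,0]
    - [0,0,0.0006,0]
    - [0,0,0.0006,0]
    - [0,0,0.0006,0]
    - [0,0,0.0006,0]
    - [0,0,0.0006,0]
    - [0,0,0.0006,0]
    - [0,0,0.0006,0]
    - [0,0,0.0006,0]

```text
t: 29.85
tcp_pos: [0.4809, -0.259, 0.0878]
orientation: [180.0, 0.0, 90.0]
force: [-1.1, 0.3, 7.7]
width: 0.0003
finger_force: 4.2
```

>>> send_rows:
  deltas:
    - [0,0,0,0]
    - [0,0,0,0]
    - [0,0,0,0]
    - [0,0,0,0]
    - [0,0,0,0]
    - [0,0,0,0]
    - [0,0,0,0]
    - [0,0,0,0]
    - [0,0,0,0]
    - [0,0,0,0]

```text
t: 30.85
tcp_pos: [0.4809, -0.259, 0.0878]
orientation: [180.0, 0.0, 90.0]
force: [-0.2, -0.1, 8.9]
width: 0.0003
finger_force: 4.2
```

>>> send_rows:
  deltas:
    - [0,0,0,0]
    - [0,0,0,0]
    - [0,0,0,0]
    - [0,0,0,0]
    - [0,0,0,0]
    - [0,0,0,0]
    - [0,0,0,0]
    - [0,0,0,0]
    - [0,0,0,0]
    - [0,0,0,0]

```text
t: 31.85
tcp_pos: [0.4809, -0.2589, 0.0878]
orientation: [180.0, 0.0, 90.0]
force: [0.0, 1.3, 9.3]
width: 0.0003
finger_force: 4.2
```

```bash
python3 -c "
from cell import bot,job
s=bot.read_state(); print(s['t'],s['tcp_pos'],s['force']); print(job.hand_in())"
```

```text
31.85 [ 0.48094463 -0.25894102  0.08781582] [0.03072778 1.32253901 9.33685695]
the job is handed in; nothing more can be done
None
```

The job is handed in at t = 31.9 s: all six balls are in the bowl, the empty beaker stands upright on the bench (about 4 cm from where it started), and the palm button was held about 12 mm down (8–9 N) for over three seconds and still held at hand-in.

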